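Fit the keyed rotor on its drive

TASK

Fit the tube rotor on the upright shaft of the drive unit: set it over the shaft, turn it while pressing lightly until its keyway drops over the key, and let it down fully home on the seat, level, then let go. Do it gently by feel, never pushing or knocking the rotor against the drive with more than about 35 N, and leave the jar, timer, tip box and dish where they stand.

Things in the scene. Friction and masses are not known exactly. Their poses are not given: they have to be found in the camera images.
- rotor_grip (a point): Centre of the grey grip bar (44 mm along x, 14 mm thick along y, 32 mm tall) on top of the loose aluminium tube rotor (about 0.25 kg). It lies 66 mm above the hub's underside and 16 mm above the upper face of the rotor's flat disc (108 mm wide, 8 mm thick, ten wells). Axes: z up along the bore; -x points to the keyway, and a black line on the disc runs from the bar to the rim on that side.
- rotor_foot (a point): Centre of the underside of the rotor's round hub (64 mm wide, 42 mm tall, disc above it). The bore is open below, 25.5 mm wide, 42 mm deep. One keyway, 7.6 mm wide, runs the bore's whole depth on the -x side and reaches 27.7 mm from the axis. Axes as for the grip.
- drive_seat (a point): Point on the shaft axis, on the upper face of the round steel seat collar (74 mm wide) of the fixed drive unit, 56 mm above the worktop. The unit is a white box, 120 x 140 mm, 50 mm tall, with a dark display and a knob on its front. Axes: z up, -x out of the box's front. The rotor is home when its hub's underside rests on this seat (grip centre 66 mm above it).
- shaft_top (a point): Centre of the top of the drive's upright steel shaft, 40 mm above the seat. The shaft is 24 mm wide, its top 7 mm tapered to 15 mm. Axes are the box's and do not turn with the shaft.
- key_level (a point): Point on the shaft axis 12 mm above the seat, level with the top of the one steel key: 6 mm wide, out to 26 mm from the axis, down to the seat. The key's angle is not reported (point axes are the box's): it points within 0.9 rad either side of the box's front, -x. A brake holds the shaft (slips above about 0.3 N m). A hub not lined up rests on the key, 12 mm high, and drops when it meets the keyway.
- jar_red: Bystander: screw-cap specimen jar, 64 mm wide, 77 mm tall. Origin at the centre of its underside.
- timer: Bystander: bench timer standing on its foot, 25 x 70 x 62 mm. Origin at the centre of its underside.
- tip_box: Bystander: pipette tip box, 88 x 122 x 60 mm. Origin at the centre of its underside.
- dish_left: Bystander: round culture dish, 91 mm wide, 16 mm tall. Origin at the centre of its underside.
Things that resemble listed ones, but are neither listed nor needed, are in the scene too. What is shaped like the part that bears drive_seat but blue is not meant.

How it is judged:
At the end, for the whole second after the job is handed in: The rotor sits on the drive's shaft, released and at rest: its grip centre within 3 mm of 66 mm above the seat (the hub's underside on the seat, which is only possible with the key in the keyway), within 5 mm of the shaft's axis, tilted less than 0.06 rad (z of rotor_grip in the frame of drive_seat between 0.063 and 0.069 m and horizontal distance between rotor_grip and drive_seat below 0.005 m and angle between rotor_grip's own z axis and vertical below 0.06 rad and linear speed of rotor below 0.02 m/s and contact force between the fingers and rotor below 0.1 N); the robot touches nothing.
It fails at once if the rotor is pushed or dropped against the drive with more than 40 N (contact force between rotor and drive above 40 N).
It fails at once if the jar red is moved more than 20 mm (distance of jar_red from where it was at the start of the episode above 0.02 m).
It fails at once if the timer is moved more than 20 mm (distance of timer from where it was at the start of the episode above 0.02 m).
It fails at once if the tip box is moved more than 20 mm (distance of tip_box from where it was at the start of the episode above 0.02 m).
It fails at once if the dish left is moved more than 20 mm (distance of dish_left from where it was at the start of the episode above 0.02 m).
It also fails if it takes over 69 s, if anything falls off the work surface, if the arm or the gripper's body presses on something with over 40 N, if the wrist force passes 120 N, or if a joint passes its speed limit or range.

ROBOT

A 7-joint arm with a two-finger parallel gripper is mounted at the origin on a cart in front of the work surface, level with it; the furniture and walls round the work are solid. World frame = base frame: x ahead of the robot, y to its left, z up, the work surface at z = 0. Lengths are in m, angles in rad, forces in N, time in s.
With the tool pointing down it reaches from about 0.425 to 0.875 m from the base axis. Payload 4.7 kg.
Tool frame: the origin (TCP) lies at the very end of the fingers, on their centre line; the grasp point (between the pads) lies 19 mm behind it; z points along the fingers, y is the line along which they close (so a half turn about z gives the same grasp; the last joint's range is limited). The gripper opens to 87 mm and grips with 3 to 60 N. Pads are 19 mm wide; open, the fingers measure 117 mm over their backs; the gripper's body (75 mm by 190 mm) begins 51 mm behind the grasp point.
Start: joints at [1.189, 0.321, -0.07, 1.45, 0.023, 1.371, -0.057], TCP at [0.251, -0.6, 0.223] pointing down, gripper open.
Joint ranges: [-2.86, 2.86], [-0.3, 2.09], [-1.38, 1.24], [0.06, 2.45], [-1.56, 4.7], [0.09, 2.05], [-2.69, 2.69]. Speed limits (rad/s): [2.57, 2.57, 3.14, 3.14, 3.14, 3.14, 3.14].

INTERFACE

Orientations are given as a rotation vector (axis times angle).
In Python, from bench import ctrl, vision gives the robot as it stands.
- The arm moves only by the tool jog_arm, never from a script. Its argument "increments" is a list of rows, each an object of numbers: "tx", "ty", "tz": the shift along the tool's x, y, z in mm; "wx", "wy", "wz": the turn, a rotation vector about the tool's x, y, z in rad; "gripper": the opening, from 0 (shut) to 1 (fully open). In form: [{"tx": .., "ty": .., "tz": .., "wx": .., "wy": .., "wz": .., "gripper": ..}, ...]. A call has exactly 5 rows; each row is the pose to reach, as a shift and turn from the pose commanded when the call began, along the tool's axes at that moment; what a row does not reach only later rows make up. A row lasts 1/12 s, in which the tool goes at most 41.7 mm and 7.16 degrees, less where a joint would pass 70% of its speed; a pose out of reach is approached as far as the arm can. A call with a gripper value outside its range is refused whole. The fingers move at their own pace and stop on an object; "grip_force" is the grip in N (left out, the last holds). Time passes only in rows, so rows that repeat a pose let the fingers close, or fill a call up. It gives the time, the measured TCP pose, the force, the opening and the grip force at its end, in the units of the state.
- ctrl.get_state(): the state, without advancing time (a new reading comes with each control period).
- vision.get_image(name): name is "scene" or "top"; returns a dict with "color" (400x640x3 uint8, blue, green, red), "fx", "fy", "cx", "cy" (pixels), "extrinsics" (4x4, takes a point from world to camera coordinates). Camera axes: x right, y down, z forward; pixel columns grow to the right and rows downward; lengths in m; the calibration is good to about 2 mm. A picture is of the moment at which its call begins. There is no depth.
- ctrl.close_job(): hands the job in; it is judged then, once.
Trained networks look in the newest picture that a camera, given by its name, has taken for a name from the list of things; names that differ only in an ending like _2 or _b are one class to them, and where a whole thing is asked for, a point or a joint stands for the part that bears it (a point fixed in the world has none). Each returns a list of dicts, best first, with "conf" (0 to 1); they miss things now and then, are a little off and sometimes report something else, mostly with a low value. They report only what shows in the picture. A call takes as long as a camera call. They do not tell look-alikes from the thing itself.
- vision.spot_in(camera, thing): "bbox" ([left, top, right, bottom] in pixels, round what is visible of it).
The state is a dict: "time": time; "joint_positions": joint angles; "qd": joint speeds; "joint_torque": joint torques, N m; "position": TCP position; "tool_rot": TCP orientation; "ft_force": force on the tool from outside, world axes, zero at the start; "torque": the same for the moment, N m; "grip_width": opening from 0.0 (shut) to 1.0 (fully open); "grip_force": force on a finger pad.
Only numpy, scipy, OpenCV 4.12 (cv2) and the standard library are available. Lean on these libraries where they do the work, as an engineer would, in place of code of your own. Each camera call takes 0.05 s, during which the arm holds its last target. There are 200 camera calls.

## Working session

There is one attempt and no reset: what is moved stays moved. The work goes in short steps, Python scripts to look and compute and a tool call to move; the robot and the scene stay as the last step left them, time stands still between calls to the robot, and variables do not carry over. Pictures are saved under pics/ and viewed, at most 10 in all, crops included, and the job is handed in when it is done.

Besides the shell and the picture viewer there is one more tool, called by a JSON object that holds its "api" and its "payload", one argument or row to a line. jog_arm: Moves the arm, as the interface text tells. Its arguments: {"type":"object","properties":{"increments":{"type":"array"},"grip_force":{"type":"number"}},"required":["increments"]}

```bash
mkdir -p pics
cat > h.py <<'E'
import numpy as np, cv2
from bench import ctrl, vision
def ray(im,u,v,z):
    E=np.array(im["extrinsics"]);R,t=E[:3,:3],E[:3,3]
    c=-R.T@t; d=R.T@np.array([(u-im["cx"])/im["fx"],(v-im["cy"])/im["fy"],1])
    return c+d*(z-c[2])/d[2]
def proj(im,p):
    E=np.array(im["extrinsics"]);q=E[:3,:3]@np.array(p)+E[:3,3]
    return im["fx"]*q[0]/q[2]+im["cx"],im["fy"]*q[1]/q[2]+im["cy"]
E
python3 - <<'E'
from h import *
a=vision.get_image("top");b=vision.get_image("scene")
cv2.imwrite("pics/top.png",a["color"]);cv2.imwrite("pics/scene.png",b["color"])
for c,i in(("top",a),("scene",b)):
    E=np.array(i["extrinsics"]);print(c,i["fx"],(-E[:3,:3].T@E[:3,3]).round(3),E[:3,:3].round(2).tolist())
    for n in["rotor_grip","rotor_foot","drive_seat","shaft_top","jar_red","timer","tip_box","dish_left"]:
        print(c,n,[(np.round(x["bbox"]).tolist(),round(x["conf"],2)) for x in vision.spot_in(c,n)[:4]])
s=ctrl.get_state();print(s)
E
```

```text
top 517.1800521761052 [ 0.31  -0.003  1.758] [[-0.03, -1.0, -0.01], [-0.99, 0.03, -0.13], [0.13, 0.0, -0.99]]
top rotor_grip [([365.0, 176.0, 400.0, 210.0], 0.82)]
top rotor_foot [([365.0, 176.0, 396.0, 210.0], 0.55)]
top drive_seat [([240.0, 180.0, 284.0, 224.0], 0.66), ([168.0, 197.0, 215.0, 240.0], 0.58)]
top shaft_top [([168.0, 197.0, 216.0, 237.0], 0.86), ([241.0, 183.0, 286.0, 223.0], 0.85)]
top jar_red [([303.0, 135.0, 319.0, 158.0], 0.64)]
top timer [([205.0, 157.0, 229.0, 175.0], 0.7), ([302.0, 136.0, 320.0, 157.0], 0.36)]
top tip_box [([427.0, 153.0, 466.0, 189.0], 0.89), ([208.0, 158.0, 228.0, 173.0], 0.36)]
top dish_left [([309.0, 233.0, 334.0, 253.0], 0.65)]
scene 478.3561798738862 [-0.132  0.615  1.197] [[-0.67, -0.74, -0.01], [-0.57, 0.53, -0.63], [0.47, -0.41, -0.78]]
scene rotor_grip [([263.0, 221.0, 321.0, 281.0], 0.46)]
scene rotor_foot [([365.0, 156.0, 397.0, 186.0], 0.57)]
scene drive_seat [([256.0, 224.0, 320.0, 280.0], 0.86)]
scene shaft_top [([199.0, 276.0, 265.0, 344.0], 0.81), ([264.0, 220.0, 321.0, 280.0], 0.79)]
scene jar_red [([283.0, 168.0, 303.0, 194.0]
[... 202 characters left out ...]
rray([ 1.1891135 ,  0.32098149, -0.07010426,  1.45050865,  0.0226372 ,
        1.3707965 , -0.05690374]), 'qd': array([-2.89085715e-03,  3.86942621e-04,  1.05273271e-03, -3.63136776e-04,
        1.61481496e-03,  1.49934226e-04, -7.88415479e-05]), 'joint_torque': array([-9.42497536e-05, -4.91095948e+01, -4.03504791e-01, -3.12769997e+01,
       -6.37112791e-02,  3.33971623e-02,  7.75450530e-06]), 'position': array([ 0.25056883, -0.59978236,  0.22259426]), 'tool_rot': array([ 3.08016348e+00,  6.17664327e-01, -9.29186511e-05]), 'ft_force': array([-0.42329351,  0.47157958, -0.04302997]), 'torque': array([-0.01584658, -0.02650101, -0.00768905]), 'grip_force': 0.0, 'grip_width': 0.9953890570810014}
```

View pics/top.png

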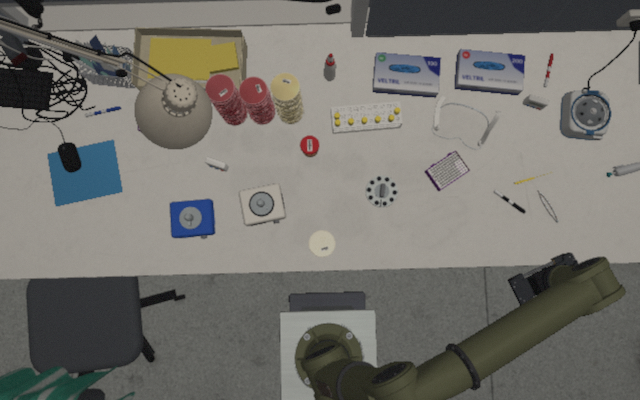

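View pics/scene.png

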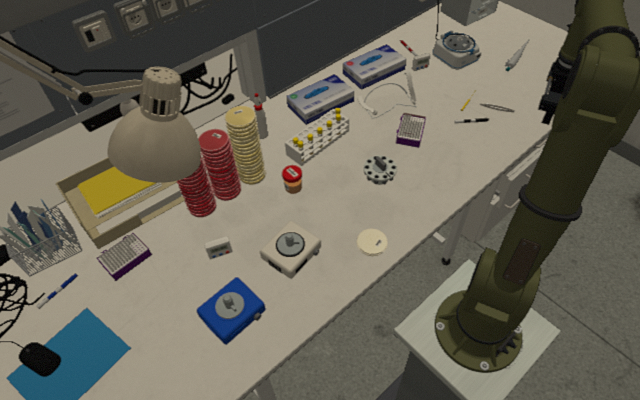

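The white unit at top (262,204) / scene (291,247) fits drive_seat (white box, steel collar). The blue one at top (192,218) / scene (231,309) is the decoy. The only rotor is at top (382,192) / scene (380,170). I'll confirm both in one enlarged crop.

Run:
```python
from h import *
t=cv2.imread("pics/top.png");s=cv2.imread("pics/scene.png")
def c(i,u,v): return cv2.resize(i[v-25:v+25,u-33:u+34],(400,300),interpolation=cv2.INTER_CUBIC)
cv2.imwrite("pics/c1.png",np.vstack([np.hstack([c(t,262,204),c(t,382,192)]),np.hstack([c(s,291,247),c(s,380,170)])]))
```

```text
(no output)
```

View pics/c1.png

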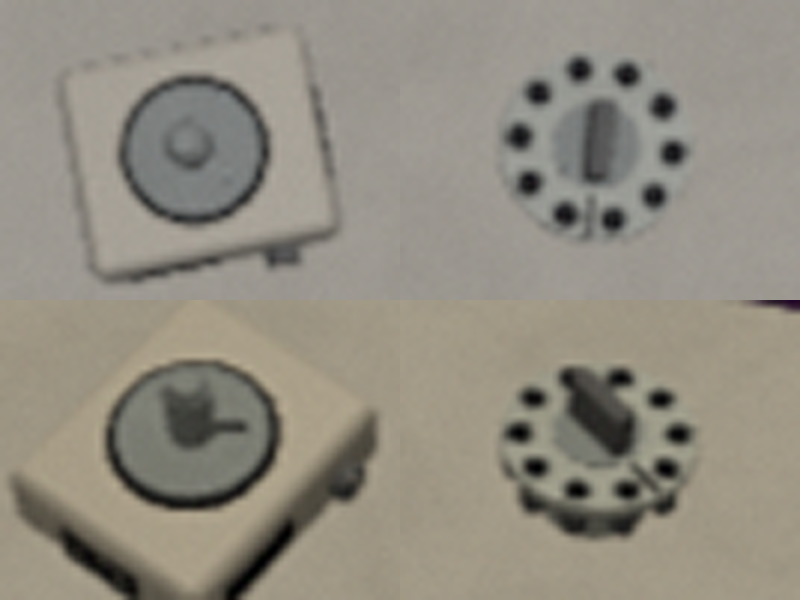

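The top-left and bottom-left crops show the white unit, with its steel collar at about top (261.7,203.7) and the shaft and knob. In the scene view a dark finger at (299,243) looks like the key or a shadow. The right crops show the rotor with its black line pointing toward the robot. Next I'll turn these pixels into positions.

Run:
```python
from h import *
from scipy.spatial.transform import Rotation as Ro
a=vision.get_image("top");b=vision.get_image("scene")
T=lambda x,y,z,u=262,v=204:ray(a,u-33+x/5.97-.4,v-25+y/6-.4,z)[:2].round(4)
S=lambda x,y,z,u=291,v=247:ray(b,u-33+x/5.97-.4,v-25+y/6-.4,z)[:2].round(4)
print("seat top",T(195,148,.056),"shafttop",T(189,143,.096),"seat scene",S(193,433-300,.056),"collar w scene",S(108,133,.056),S(279,133,.056))
print("box corners",[T(*p,.05) for p in((100,275),(338,230),(297,28),(65,72))])
print("rotor disc top",T(196,148,.05,382,192),"scene",S(197,147,.05,380,170))
print("line rim",T(187,238,.05,382,192),T(190,195,.05,382,192),"bar",T(203,100,.082,382,192),T(194,180,.082,382,192))
print("line scene",S(238,168,.05,380,170),S(262,195,.05,380,170))
print("finger tip at .056/.068",S(245,127,.056),S(245,127,.068))
print(Ro.from_rotvec(ctrl.get_state()["tool_rot"]).as_matrix().round(4))
for n,z,(u,v) in(("jar",.077,(310,146)),("timer",.06,(217,164)),("tip",.06,(447,170)),("dish",.016,(322,243))):print(n,ray(a,u,v,z))
```

```text
seat top [0.5108 0.2057] shafttop [0.5089 0.204 ] seat scene [0.5051 0.2108] collar w scene [0.5325 0.2406] [0.4774 0.1808]
box corners [array([0.4424, 0.2599]), array([0.4639, 0.1275]), array([0.5773, 0.1486]), array([0.556 , 0.2787])]
rotor disc top [ 0.5412 -0.1945] scene [ 0.534  -0.1838]
line rim [ 0.4911 -0.1875] [ 0.515  -0.1901] bar [ 0.5632 -0.1958] [ 0.5193 -0.1891]
line scene [ 0.5087 -0.189 ] [ 0.4869 -0.1846]
finger tip at .056/.068 [0.4909 0.1905] [0.4843 0.195 ]
[[ 9.227e-01  3.855e-01  0.000e+00]
 [ 3.855e-01 -9.227e-01 -1.000e-04]
 [-0.000e+00  1.000e-04 -1.000e+00]]
jar [0.69534963 0.03926451 0.077     ]
timer [0.64631767 0.35167761 0.06      ]
tip [ 0.60537896 -0.41416089  0.06      ]
dish [0.37588504 0.00807829 0.016     ]
```

{"api": "jog_arm", "payload": {
  "increments": [
    {"tx": 34, "ty": -21, "tz": 0, "wz": 0.11, "gripper": 0.6},
    {"tx": 68, "ty": -42, "tz": 0, "wz": 0.22, "gripper": 0.6},
    {"tx": 102, "ty": -63, "tz": 0, "wz": 0.33, "gripper": 0.6},
    {"tx": 136, "ty": -84, "tz": 0, "wz": 0.44, "gripper": 0.6},
    {"tx": 170, "ty": -105, "tz": 0, "wz": 0.546, "gripper": 0.6}
  ]
}}

```text
validation failed for argument at $.in...
```

```bash
cat >> h.py <<'E'
from scipy.spatial.transform import Rotation as Ro
def go(x,y,z,yaw):
    s=ctrl.get_state();R=Ro.from_rotvec(s["tool_rot"])
    G=Ro.from_matrix([[np.cos(yaw),np.sin(yaw),0],[np.sin(yaw),-np.cos(yaw),0],[0,0,-1]])
    d=R.inv().apply(np.array([x,y,z])-s["position"])*1000
    m=R.as_matrix();print("t",round(s["time"],2),"pos",s["position"].round(4),"yaw",round(np.arctan2(m[1,0],m[0,0]),3),"q7",s["joint_positions"][6].round(2),"F",s["ft_force"].round(2),"grip",round(s["grip_width"],3))
    print("shift mm",d.round(1),"turn",(R.inv()*G).as_rotvec().round(3))
E
python3 - <<'E'
from h import *
go(.541,-.194,.13,-.15)
t=cv2.imread("pics/top.png");s=cv2.imread("pics/scene.png")
def c(i,u,v): return cv2.resize(i[v-15:v+15,u-20:u+20],(400,300),interpolation=cv2.INTER_CUBIC)
cv2.imwrite("pics/c2.png",np.hstack([c(t,262,204),c(s,291,245)]))
b=vision.get_image("scene");a=vision.get_image("top")
for yaw in(.2,.4,.6,.8):
  o=[]
  for im in(a,b):
    for cx in((.510,.205),):
      o.append(np.round(proj(im,[cx[0]-.026*np.cos(yaw),cx[1]-.026*np.sin(yaw),.068]),1))
  print(yaw,o)
print([np.round(proj(i,[.51,.205,z]),1) for i in(a,b) for z in(.056,.096)])
E
```

```text
t 1.0 pos [ 0.2506 -0.5998  0.2226] yaw 0.396 q7 -0.06 F [ 0.26 -0.27  0.4 ] grip 1.0
shift mm [ 424.4 -262.4   92.6] turn [ 0.    -0.     0.546]
0.2 [array([262.7, 210.8]), array([297.3, 243.7])]
0.4 [array([264.2, 210.3]), array([298.3, 242.4])]
0.6 [array([265.6, 209.5]), array([298.9, 240.9])]
0.8 [array([266.8, 208.4]), array([299.3, 239.4])]
[array([261.5, 203.5]), array([259.9, 202.1]), array([290.4, 241.5]), array([289.3, 233.6])]
```

View pics/c2.png

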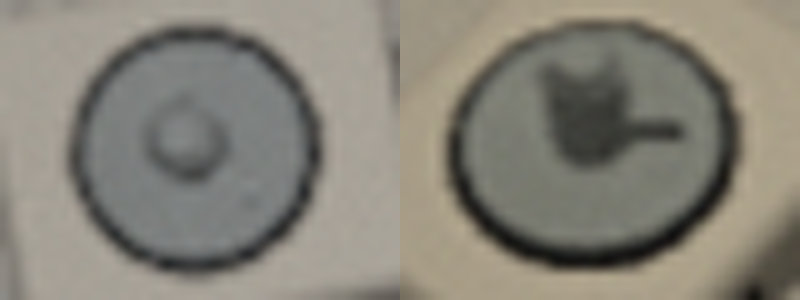

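The left view shows a faint key-end mark at top (267,209). The right view shows the key's dark side running from the shaft to scene (299,243). Together they put the key yaw at about 0.7 rad in world. The move call was refused, so I'm resending it with all fields.

{"api": "jog_arm", "payload": {
  "increments": [
    {"tx": 34, "ty": -21, "tz": 0, "wx": 0, "wy": 0, "wz": 0.11, "gripper": 0.6},
    {"tx": 68, "ty": -42, "tz": 0, "wx": 0, "wy": 0, "wz": 0.22, "gripper": 0.6},
    {"tx": 102, "ty": -63, "tz": 0, "wx": 0, "wy": 0, "wz": 0.33, "gripper": 0.6},
    {"tx": 136, "ty": -84, "tz": 0, "wx": 0, "wy": 0, "wz": 0.44, "gripper": 0.6},
    {"tx": 170, "ty": -105, "tz": 0, "wx": 0, "wy": 0, "wz": 0.546, "gripper": 0.6}
  ]
}}

```text
time: 1.52
position: [0.3678, -0.4358, 0.2228]
tool_rot: [3.132, -0.245, 0.001]
ft_force: [1.1, 0.0, -0.2]
grip_width: 0.706
grip_force: 0.0
```

```bash
python3 -c "
from h import *
go(.541,-.194,.16,-.15)"
```

```text
t 1.52 pos [ 0.3678 -0.4358  0.2228] yaw -0.156 q7 -0.92 F [ 1.08  0.02 -0.19] grip 0.706
shift mm [ 133.5 -265.8   62.7] turn [ 0.    -0.    -0.006]
```

{"api": "jog_arm", "payload": {
  "increments": [
    {"tx": 17, "ty": -34, "tz": 0, "wx": 0, "wy": 0, "wz": 0, "gripper": 0.6},
    {"tx": 34, "ty": -67, "tz": 0, "wx": 0, "wy": 0, "wz": 0, "gripper": 0.6},
    {"tx": 51, "ty": -100, "tz": 0, "wx": 0, "wy": 0, "wz": 0, "gripper": 0.6},
    {"tx": 67, "ty": -134, "tz": 0, "wx": 0, "wy": 0, "wz": 0, "gripper": 0.6},
    {"tx": 84, "ty": -167, "tz": 10, "wx": 0, "wy": 0, "wz": 0, "gripper": 0.6}
  ]
}}

```text
time: 1.93
position: [0.4769, -0.2837, 0.2148]
tool_rot: [3.13, -0.236, 0.006]
ft_force: [1.0, -0.1, -0.1]
grip_width: 0.599
grip_force: 0.0
```

{"api": "jog_arm", "payload": {
  "increments": [
    {"tx": 17, "ty": -33, "tz": 15, "wx": 0, "wy": 0, "wz": 0, "gripper": 0.6},
    {"tx": 34, "ty": -66, "tz": 30, "wx": 0, "wy": 0, "wz": 0, "gripper": 0.6},
    {"tx": 49, "ty": -97, "tz": 45, "wx": 0, "wy": 0, "wz": 0, "gripper": 0.6},
    {"tx": 49, "ty": -97, "tz": 53, "wx": 0, "wy": 0, "wz": 0, "gripper": 0.6},
    {"tx": 49, "ty": -97, "tz": 53, "wx": 0, "wy": 0, "wz": 0, "gripper": 0.6}
  ]
}}

```text
time: 2.35
position: [0.5378, -0.1929, 0.1574]
tool_rot: [-3.131, 0.227, 0.005]
ft_force: [-0.9, -1.1, -0.2]
grip_width: 0.595
grip_force: 0.0
```

Run:
```python
from h import *
go(.541,-.194,.053,-.15)
a=vision.get_image("top");b=vision.get_image("scene")
def c(i,u,v): return cv2.resize(i[v-25:v+25,u-33:u+34],(400,300),interpolation=cv2.INTER_CUBIC)
cv2.imwrite("pics/c3.png",np.hstack([c(a["color"],382,192),c(b["color"],380,165)]))
```

```text
t 2.35 pos [ 0.5378 -0.1929  0.1574] yaw -0.145 q7 -1.48 F [-0.94 -1.07 -0.15] grip 0.595
shift mm [  3.7   0.9 104.3] turn [-0.002  0.004  0.005]
```

View pics/c3.png

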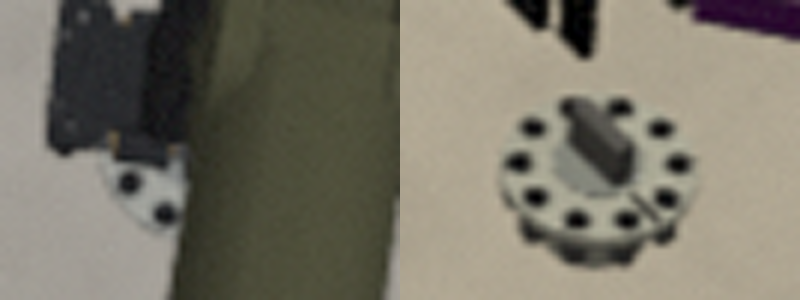

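{"api": "jog_arm", "payload": {
  "increments": [
    {"tx": 4, "ty": 1, "tz": 25, "wx": 0, "wy": 0, "wz": 0.005, "gripper": 0.6},
    {"tx": 4, "ty": 1, "tz": 50, "wx": 0, "wy": 0, "wz": 0.005, "gripper": 0.6},
    {"tx": 4, "ty": 1, "tz": 75, "wx": 0, "wy": 0, "wz": 0.005, "gripper": 0.6},
    {"tx": 4, "ty": 1, "tz": 90, "wx": 0, "wy": 0, "wz": 0.005, "gripper": 0.6},
    {"tx": 4, "ty": 1, "tz": 95, "wx": 0, "wy": 0, "wz": 0.005, "gripper": 0.6}
  ]
}}

```text
time: 2.87
position: [0.5395, -0.1997, 0.0626]
tool_rot: [3.132, -0.249, -0.006]
ft_force: [-0.1, -0.0, -1.0]
grip_width: 0.6
grip_force: 0.0
```

Run:
```python
from h import *
go(.541,-.194,.054,-.15)
b=vision.get_image("scene")
print(proj(b,[.541,-.1945,.05]),"obs 379.9 166.6")
cv2.imwrite("pics/c4.png",cv2.resize(b["color"][130:190,340:420],(800,600),interpolation=cv2.INTER_CUBIC))
```

```text
t 2.87 pos [ 0.5395 -0.1997  0.0626] yaw -0.159 q7 -1.51 F [-0.09 -0.03 -0.99] grip 0.6
shift mm [ 0.6 -5.9  8.6] turn [ 0.     0.004 -0.009]
(np.float64(380.3630930492387), np.float64(166.23849950364632)) obs 379.9 166.6
```

View pics/c4.png

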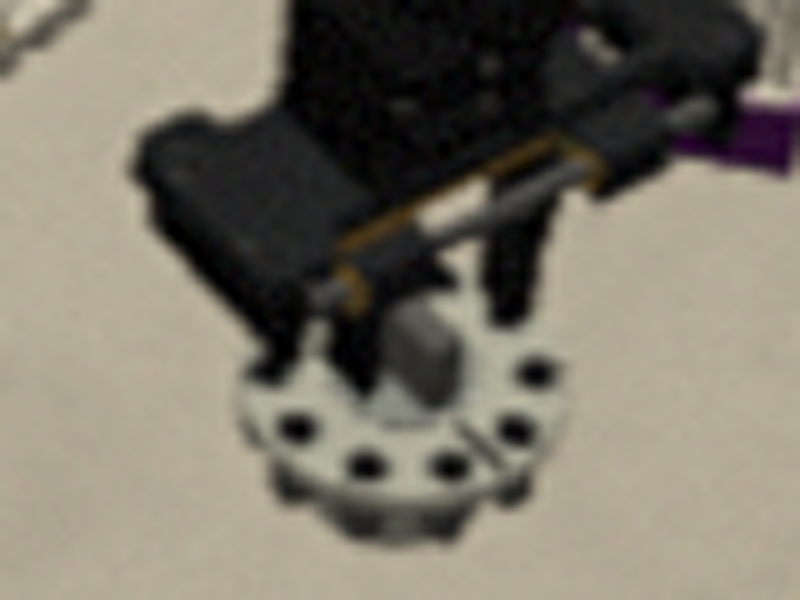

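Bar (crop ~420,350) stands between the two fingers, nearer the left one. I'll centre, lower 8 mm and close.

{"api": "jog_arm", "payload": {
  "increments": [
    {"tx": 1, "ty": -3, "tz": 4, "wx": 0, "wy": 0, "wz": 0, "gripper": 0.6},
    {"tx": 1, "ty": -5, "tz": 8, "wx": 0, "wy": 0, "wz": 0, "gripper": 0.6},
    {"tx": 1, "ty": -5, "tz": 8, "wx": 0, "wy": 0, "wz": 0, "gripper": 0.6},
    {"tx": 1, "ty": -5, "tz": 8, "wx": 0, "wy": 0, "wz": 0, "gripper": 0.3},
    {"tx": 1, "ty": -5, "tz": 8, "wx": 0, "wy": 0, "wz": 0, "gripper": 0.2}
  ],
  "grip_force": 10
}}

```text
time: 3.33
position: [0.5441, -0.1932, 0.0574]
tool_rot: [3.132, -0.243, 0.002]
ft_force: [-0.7, 0.2, -0.5]
grip_width: 0.523
grip_force: 0.0
```

{"api": "jog_arm", "payload": {
  "increments": [
    {"tx": 0, "ty": 0, "tz": 0, "wx": 0, "wy": 0, "wz": 0, "gripper": 0.1},
    {"tx": 0, "ty": 0, "tz": 0, "wx": 0, "wy": 0, "wz": 0, "gripper": 0.0},
    {"tx": 0, "ty": 0, "tz": 0, "wx": 0, "wy": 0, "wz": 0, "gripper": 0},
    {"tx": 0, "ty": 0, "tz": 0, "wx": 0, "wy": 0, "wz": 0, "gripper": 0},
    {"tx": 0, "ty": 0, "tz": 0, "wx": 0, "wy": 0, "wz": 0, "gripper": 0}
  ],
  "grip_force": 10
}}

```text
time: 3.75
position: [0.5436, -0.193, 0.0566]
tool_rot: [3.132, -0.243, 0.0]
ft_force: [0.1, 0.1, -0.8]
grip_width: 0.158
grip_force: 10.3
```

```bash
python3 -c "
from h import *
go(.541,-.194,.13,-.15);print(ctrl.get_state()['grip_force'])"
```

```text
t 3.75 pos [ 0.5436 -0.193   0.0566] yaw -0.155 q7 -1.53 F [ 0.08  0.12 -0.84] grip 0.158
shift mm [ -2.4   1.4 -73.4] turn [ 0.    -0.    -0.005]
10.32448391604703
```

{"api": "jog_arm", "payload": {
  "increments": [
    {"tx": 0, "ty": 0, "tz": 0, "wx": 0, "wy": 0, "wz": 0, "gripper": 0},
    {"tx": 0, "ty": 0, "tz": -15, "wx": 0, "wy": 0, "wz": 0, "gripper": 0},
    {"tx": 0, "ty": 0, "tz": -45, "wx": 0, "wy": 0, "wz": 0, "gripper": 0},
    {"tx": 0, "ty": 0, "tz": -75, "wx": 0, "wy": 0, "wz": 0, "gripper": 0},
    {"tx": 0, "ty": 0, "tz": -100, "wx": 0, "wy": 0, "wz": 0, "gripper": 0}
  ],
  "grip_force": 40
}}

```text
time: 4.17
position: [0.5433, -0.1929, 0.1576]
tool_rot: [-3.132, 0.243, 0.001]
ft_force: [1.2, -0.3, -1.9]
grip_width: 0.162
grip_force: 40.0
```

{"api": "jog_arm", "payload": {
  "increments": [
    {"tx": 0, "ty": -20, "tz": -25, "wx": 0, "wy": 0, "wz": -0.05, "gripper": 0},
    {"tx": 0, "ty": -45, "tz": -40, "wx": 0, "wy": 0, "wz": -0.12, "gripper": 0},
    {"tx": 0, "ty": -75, "tz": -40, "wx": 0, "wy": 0, "wz": -0.2, "gripper": 0},
    {"tx": 0, "ty": -105, "tz": -40, "wx": 0, "wy": 0, "wz": -0.28, "gripper": 0},
    {"tx": 0, "ty": -135, "tz": -40, "wx": 0, "wy": 0, "wz": -0.36, "gripper": 0}
  ]
}}

```text
time: 4.58
position: [0.5641, -0.0585, 0.1964]
tool_rot: [3.124, 0.326, -0.0]
ft_force: [0.4, 0.2, -2.1]
grip_width: 0.153
grip_force: 40.0
```

```bash
python3 -c "
from h import *
go(.51,.205,.195,.5)"
```

```text
t 4.58 pos [ 0.5641 -0.0585  0.1964] yaw 0.208 q7 -1.38 F [ 0.36  0.23 -2.11] grip 0.153
shift mm [   1.5 -269.     1.4] turn [ 0.     0.    -0.292]
```

{"api": "jog_arm", "payload": {
  "increments": [
    {"tx": 0, "ty": -32, "tz": 0, "wx": 0, "wy": 0, "wz": -0.06, "gripper": 0},
    {"tx": 0, "ty": -65, "tz": 0, "wx": 0, "wy": 0, "wz": -0.12, "gripper": 0},
    {"tx": 0, "ty": -98, "tz": 0, "wx": 0, "wy": 0, "wz": -0.18, "gripper": 0},
    {"tx": 0, "ty": -131, "tz": 0, "wx": 0, "wy": 0, "wz": -0.24, "gripper": 0},
    {"tx": 0, "ty": -164, "tz": 0, "wx": 0, "wy": 0, "wz": -0.29, "gripper": 0}
  ]
}}

```text
time: 5.0
position: [0.53, 0.1022, 0.1959]
tool_rot: [3.045, 0.773, -0.002]
ft_force: [0.5, 0.0, -2.1]
grip_width: 0.158
grip_force: 40.0
```

```bash
python3 -c "
from h import *
go(.51,.205,.195,.5)"
```

```text
t 5.0 pos [0.53   0.1022 0.1959] yaw 0.498 q7 -1.38 F [ 0.47  0.04 -2.06] grip 0.158
shift mm [ 31.5 -99.9   0.9] turn [-0.     0.001 -0.002]
```

{"api": "jog_arm", "payload": {
  "increments": [
    {"tx": 11, "ty": -33, "tz": 0, "wx": 0, "wy": 0, "wz": 0, "gripper": 0},
    {"tx": 22, "ty": -66, "tz": 0, "wx": 0, "wy": 0, "wz": 0, "gripper": 0},
    {"tx": 30, "ty": -88, "tz": 0, "wx": 0, "wy": 0, "wz": 0, "gripper": 0},
    {"tx": 34, "ty": -99, "tz": 0, "wx": 0, "wy": 0, "wz": 0, "gripper": 0},
    {"tx": 34, "ty": -99, "tz": 0, "wx": 0, "wy": 0, "wz": 0, "gripper": 0}
  ]
}}

```text
time: 5.42
position: [0.5125, 0.2076, 0.1962]
tool_rot: [-3.042, -0.778, 0.001]
ft_force: [-0.9, -0.5, -2.5]
grip_width: 0.152
grip_force: 40.0
```

{"api": "jog_arm", "payload": {
  "increments": [
    {"tx": 0, "ty": 0, "tz": 5, "wx": 0, "wy": 0, "wz": 0, "gripper": 0},
    {"tx": 0, "ty": 0, "tz": 10, "wx": 0, "wy": 0, "wz": 0, "gripper": 0},
    {"tx": 0, "ty": 0, "tz": 15, "wx": 0, "wy": 0, "wz": 0, "gripper": 0},
    {"tx": 0, "ty": 0, "tz": 17, "wx": 0, "wy": 0, "wz": 0, "gripper": 0},
    {"tx": 0, "ty": 0, "tz": 17, "wx": 0, "wy": 0, "wz": 0, "gripper": 0}
  ]
}}

```text
time: 5.83
position: [0.5138, 0.2025, 0.1784]
tool_rot: [3.046, 0.766, -0.003]
ft_force: [-0.3, -0.4, -2.0]
grip_width: 0.158
grip_force: 40.0
```

Run:
```python
from h import *
go(.512,.206,.178,.5)
a=vision.get_image("top");b=vision.get_image("scene")
def c(i,u,v): return cv2.resize(i["color"][v-30:v+30,u-20:u+20],(400,600),interpolation=cv2.INTER_CUBIC)
cv2.imwrite("pics/c5.png",np.hstack([c(a,260,200),c(b,288,232)]))
cx=(.51,.205)
print("scene seat .056",proj(b,[*cx,.056]),"disc face at .17",proj(b,[*cx,.122+.05]),"foot",proj(b,[*cx,.122]))
```

```text
t 5.83 pos [0.5138 0.2025 0.1784] yaw 0.493 q7 -1.61 F [-0.26 -0.43 -1.95] grip 0.158
shift mm [ 0.1 -3.9  0.4] turn [-0.     0.002 -0.007]
scene seat .056 (np.float64(290.41851060430105), np.float64(241.51833028712525)) disc face at .17 (np.float64(287.0342625004687), np.float64(217.42448199608376)) foot (np.float64(288.5503205694508), np.float64(228.21792030017832))
```

View pics/c5.png

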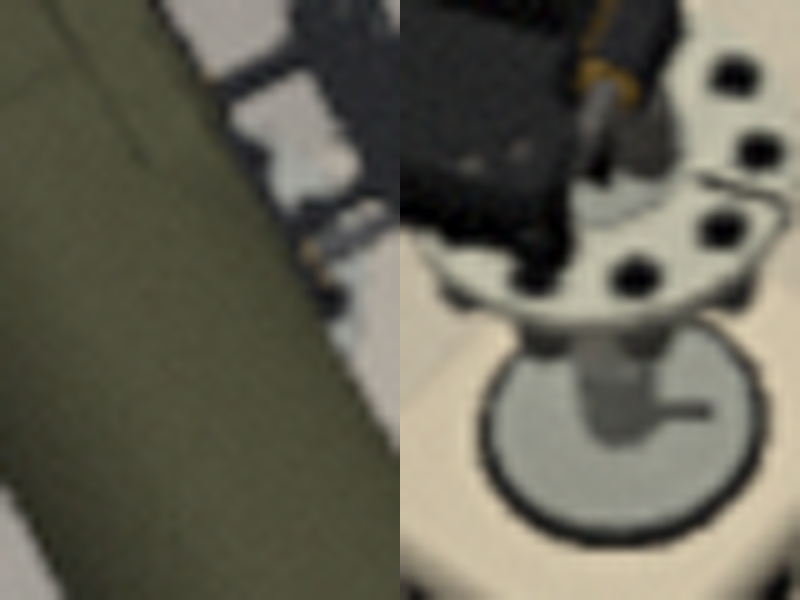

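The scene crop shows the rotor hovering roughly over the shaft, with the shaft at (618,380) and the key's dark side ending at (712,408). The top view is hidden by the arm. I'll refine the collar centre with an ellipse fit on the first pictures, and measure the rotor's offset the same way.

Run:
```python
from h import *
a=vision.get_image("top");b=vision.get_image("scene")
K=8
def up(i,u,v,w,h): return cv2.resize(i[v-h:v+h,u-w:u+w],None,fx=K,fy=K,interpolation=cv2.INTER_CUBIC)
for n,im,f,(u,v) in(("top",a,"pics/top.png",(262,204)),("scene",b,"pics/scene.png",(290,244))):
    g=cv2.cvtColor(up(cv2.imread(f),u,v,22,20),cv2.COLOR_BGR2GRAY)
    for th in (80,95,110):
        m=(g<th).astype(np.uint8)
        # face = region inside the ring
        H,W=g.shape; pts=[]
        for ang in np.linspace(0,2*np.pi,180,endpoint=False):
            r=np.arange(9*K,17*K)
            x=(W/2+r*np.cos(ang)).astype(int);y=(H/2+r*np.sin(ang)).clip(0,H-1-H/2).astype(int) if 0 else (H/2+r*np.sin(ang)).astype(int)
            ok=(x>=0)&(x<W)&(y>=0)&(y<H);p=g[y[ok],x[ok]].astype(int)
            k=np.argmax(p<th)
            if p[k]<th and k>0: pts.append((x[ok][k],y[ok][k]))
        if len(pts)>20:
            e=cv2.fitEllipse(np.array(pts,np.float32)); cu=u-22+e[0][0]/K-.5+.5/K; cv=v-20+e[0][1]/K-.5+.5/K
            print(n,th,len(pts),round(cu,2),round(cv,2),np.round(np.array(e[1])/K,1),ray(im,cu,cv,.056)[:2].round(4))
```

```text
top 80 172 260.99 203.41 [22.1 22.8] [0.5104 0.2066]
top 95 180 261.02 203.42 [21.6 22.1] [0.5103 0.2065]
top 110 180 261.05 203.43 [21.1 21.4] [0.5103 0.2064]
scene 80 132 289.73 243.35 [21.9 26.1] [0.5065 0.2103]
scene 95 169 289.74 243.33 [21.5 25.5] [0.5066 0.2103]
scene 110 172 289.77 243.38 [20.6 24.9] [0.5064 0.2103]
```

Run:
```python
from h import *
a=vision.get_image("top");b=vision.get_image("scene")
def wells(img,u,v,w,h,th=70):
    K=8;g=cv2.resize(cv2.cvtColor(img,cv2.COLOR_BGR2GRAY)[v-h:v+h,u-w:u+w],None,fx=K,fy=K,interpolation=cv2.INTER_CUBIC)
    n,l,s,c=cv2.connectedComponentsWithStats((g<th).astype(np.uint8))
    return [(round(u-w+c[i][0]/K-.44,2),round(v-h+c[i][1]/K-.44,2),round(s[i][4]/64,1)) for i in range(1,n) if 2<s[i][4]/64<30]
for im,f,q in((a,"pics/top.png",(382,192,20,20)),(b,"pics/scene.png",(380,167,20,17))):
    W=wells(cv2.imread(f),*q); P=np.array([ray(im,x,y,.05)[:2] for x,y,_ in W])
    print(f,len(W),W); 
    if len(P)>4:
        A=np.c_[2*P,np.ones(len(P))];s=np.linalg.lstsq(A,(P**2).sum(1),rcond=None)[0];r=np.hypot(*(P-s[:2]).T);print(s[:2].round(4),r.round(4))
print("now",wells(b["color"],288,220,34,25))
```

```text
pics/top.png 11 [(np.float64(378.63), np.float64(178.16), np.float64(8.2)), (np.float64(386.54), np.float64(179.04), np.float64(8.5)), (np.float64(371.71), np.float64(182.06), np.float64(8.3)), (np.float64(392.57), np.float64(184.3), np.float64(8.8)), (np.float64(368.58), np.float64(189.31), np.float64(8.9)), (np.float64(380.51), np.float64(194.18), np.float64(7.2)), (np.float64(394.22), np.float64(192.01), np.float64(8.5)), (np.float64(370.21), np.float64(197.07), np.float64(8.7)), (np.float64(391.13), np.float64(199.24), np.float64(8.0)), (np.float64(376.24), np.float64(202.3), np.float64(8.6)), (np.float64(384.19), np.float64(203.19), np.float64(8.3))]
[ 0.5443 -0.1947] [0.0421 0.042  0.0426 0.0425 0.043  0.0133 0.0427 0.044  0.0436 0.0439
 0.0439]
pics/scene.png 13 [(np.float64(383.2), np.float64(157.66), np.float64(8.5)), (np.float64(368.87), np.float64(160.88), np.float64(7.2)), (np.float64(390.21), np.float64(161.08), np.float64(7.0)), (np.float64(366.46), np.float64(166.64), np.float64(8.5)), (np.float64(393.17), np.float64(166.9), np.float64(7.8)), (np.float64(369.26), np.fl
[... 397 characters left out ...]
64(383.36), np.float64(181.67), np.float64(17.6))]
[ 0.5335 -0.1843] [0.0522 0.0494 0.05   0.0439 0.0445 0.0373 0.0385 0.0332 0.0334 0.0536
 0.052  0.0547 0.0537]
now [(np.float64(298.03), np.float64(195.8), np.float64(9.0)), (np.float64(300.64), np.float64(209.15), np.float64(10.8)), (np.float64(303.2), np.float64(216.8), np.float64(11.2)), (np.float64(299.49), np.float64(224.62), np.float64(12.4)), (np.float64(290.92), np.float64(229.36), np.float64(12.8)), (np.float64(300.65), np.float64(230.97), np.float64(8.3)), (np.float64(291.71), np.float64(235.67), np.float64(15.9)), (np.float64(281.65), np.float64(235.77), np.float64(11.4)), (np.float64(303.3), np.float64(242.38), np.float64(2.9))]
```

Run:
```python
from h import *
from scipy.optimize import least_squares
a=vision.get_image("top");b=vision.get_image("scene")
print("rotor0 top",ray(a,381.40,190.67,.05)[:2],"scene",ray(b,379.8,166.8,.05)[:2])
s=ctrl.get_state();p=s["position"];z=p[2]-.0066
P=np.array([(300.64,209.15),(303.2,216.8),(299.49,224.62),(290.92,229.36)])
# radius from initial views
f=lambda q:np.concatenate([np.subtract(proj(b,[q[0]+.0425*np.cos(q[2]-k*np.pi/5),q[1]+.0425*np.sin(q[2]-k*np.pi/5),z]),P[k]) for k in range(4)])
for t0 in(-2,-1,0,1,2,3):
    for sg in(1,):
        r=least_squares(f,[.51,.205,t0]);print(r.cost.round(3),r.x.round(4))
go(.51,.205,.178,.5)
```

```text
rotor0 top [ 0.54317702 -0.19445574] scene [ 0.54053118 -0.19140928]
0.028 [ 0.511   0.2037 -1.7008]
0.028 [ 0.511   0.2037 -1.7008]
0.028 [ 0.511   0.2037 -1.7008]
0.028 [ 0.511   0.2037 -1.7008]
0.028 [0.511  0.2037 4.5824]
0.028 [0.511  0.2037 4.5824]
t 6.23 pos [0.5141 0.2043 0.1798] yaw 0.495 q7 -1.61 F [-0.51 -0.72 -2.41] grip 0.155
shift mm [-3.2 -2.5  1.8] turn [ 0.    -0.    -0.005]
```

{"api": "jog_arm", "payload": {
  "increments": [
    {"tx": -1, "ty": -4, "tz": 2, "wx": 0, "wy": 0, "wz": 0, "gripper": 0},
    {"tx": -1, "ty": -7, "tz": 6, "wx": 0, "wy": 0, "wz": 0, "gripper": 0},
    {"tx": -1, "ty": -7, "tz": 12, "wx": 0, "wy": 0, "wz": 0, "gripper": 0},
    {"tx": -1, "ty": -7, "tz": 18, "wx": 0, "wy": 0, "wz": 0, "gripper": 0},
    {"tx": -1, "ty": -7, "tz": 22, "wx": 0, "wy": 0, "wz": 0, "gripper": 0}
  ]
}}

```text
time: 6.65
position: [0.5092, 0.2096, 0.1563]
tool_rot: [3.046, 0.77, -0.002]
ft_force: [-0.5, 0.1, -2.7]
grip_width: 0.16
grip_force: 40.0
```

```bash
python3 -c "
from h import *
vision.get_image('scene')
go(.51,.2098,.155,.5)"
```

```text
t 6.7 pos [0.5089 0.2093 0.1556] yaw 0.495 q7 -1.63 F [-0.15  0.15 -3.73] grip 0.162
shift mm [1.2 0.1 0.6] turn [-0.     0.003 -0.005]
```

{"api": "jog_arm", "payload": {
  "increments": [
    {"tx": 1, "ty": 0, "tz": 1, "wx": 0, "wy": 0, "wz": 0, "gripper": 0},
    {"tx": 1, "ty": 0, "tz": 2, "wx": 0, "wy": 0, "wz": 0, "gripper": 0},
    {"tx": 1, "ty": 0, "tz": 3, "wx": 0, "wy": 0, "wz": 0, "gripper": 0},
    {"tx": 1, "ty": 0, "tz": 4, "wx": 0, "wy": 0, "wz": 0, "gripper": 0},
    {"tx": 1, "ty": 0, "tz": 5, "wx": 0, "wy": 0, "wz": 0, "gripper": 0}
  ]
}}

```text
time: 7.12
position: [0.5108, 0.2104, 0.1526]
tool_rot: [3.046, 0.769, 0.0]
ft_force: [0.2, 0.0, -2.7]
grip_width: 0.162
grip_force: 40.0
```

{"api": "jog_arm", "payload": {
  "increments": [
    {"tx": 0, "ty": 0, "tz": 1, "wx": 0, "wy": 0, "wz": 0, "gripper": 0},
    {"tx": 0, "ty": 0, "tz": 2, "wx": 0, "wy": 0, "wz": 0, "gripper": 0},
    {"tx": 0, "ty": 0, "tz": 3, "wx": 0, "wy": 0, "wz": 0, "gripper": 0},
    {"tx": 0, "ty": 0, "tz": 4, "wx": 0, "wy": 0, "wz": 0, "gripper": 0},
    {"tx": 0, "ty": 0, "tz": 4, "wx": 0, "wy": 0, "wz": 0, "gripper": 0}
  ]
}}

```text
time: 7.53
position: [0.5105, 0.2103, 0.1483]
tool_rot: [3.046, 0.769, -0.001]
ft_force: [0.3, 0.6, -2.2]
grip_width: 0.161
grip_force: 40.0
```

{"api": "jog_arm", "payload": {
  "increments": [
    {"tx": 0, "ty": 0, "tz": 1, "wx": 0, "wy": 0, "wz": 0, "gripper": 0},
    {"tx": 0, "ty": 0, "tz": 2, "wx": 0, "wy": 0, "wz": 0, "gripper": 0},
    {"tx": 0, "ty": 0, "tz": 3, "wx": 0, "wy": 0, "wz": 0, "gripper": 0},
    {"tx": 0, "ty": 0, "tz": 4, "wx": 0, "wy": 0, "wz": 0, "gripper": 0},
    {"tx": 0, "ty": 0, "tz": 4, "wx": 0, "wy": 0, "wz": 0, "gripper": 0}
  ]
}}

```text
time: 7.95
position: [0.5105, 0.2103, 0.1442]
tool_rot: [3.046, 0.769, -0.001]
ft_force: [-0.4, -0.6, -3.0]
grip_width: 0.157
grip_force: 40.0
```

{"api": "jog_arm", "payload": {
  "increments": [
    {"tx": 0, "ty": 0, "tz": 1, "wx": 0, "wy": 0, "wz": 0, "gripper": 0},
    {"tx": 0, "ty": 0, "tz": 2, "wx": 0, "wy": 0, "wz": 0, "gripper": 0},
    {"tx": 0, "ty": 0, "tz": 3, "wx": 0, "wy": 0, "wz": 0, "gripper": 0},
    {"tx": 0, "ty": 0, "tz": 4, "wx": 0, "wy": 0, "wz": 0, "gripper": 0},
    {"tx": 0, "ty": 0, "tz": 4, "wx": 0, "wy": 0, "wz": 0, "gripper": 0}
  ]
}}

```text
time: 8.37
position: [0.5105, 0.2103, 0.1403]
tool_rot: [3.046, 0.769, -0.001]
ft_force: [-0.6, 1.0, -3.5]
grip_width: 0.158
grip_force: 40.0
```

{"api": "jog_arm", "payload": {
  "increments": [
    {"tx": 0, "ty": 0, "tz": 2, "wx": 0, "wy": 0, "wz": 0, "gripper": 0},
    {"tx": 0, "ty": 0, "tz": 3, "wx": 0, "wy": 0, "wz": 0, "gripper": 0},
    {"tx": 0, "ty": 0, "tz": 4, "wx": 0, "wy": 0, "wz": 0, "gripper": 0},
    {"tx": 0, "ty": 0, "tz": 5, "wx": 0, "wy": 0, "wz": 0, "gripper": 0},
    {"tx": 0, "ty": 0, "tz": 6, "wx": 0, "wy": 0, "wz": 0, "gripper": 0}
  ]
}}

```text
time: 8.78
position: [0.5106, 0.2103, 0.1344]
tool_rot: [3.046, 0.769, -0.0]
ft_force: [-0.1, -0.6, -2.9]
grip_width: 0.161
grip_force: 40.0
```

{"api": "jog_arm", "payload": {
  "increments": [
    {"tx": 0, "ty": 0, "tz": 1, "wx": 0, "wy": 0, "wz": 0, "gripper": 0},
    {"tx": 0, "ty": 0, "tz": 2, "wx": 0, "wy": 0, "wz": 0, "gripper": 0},
    {"tx": 0, "ty": 0, "tz": 3, "wx": 0, "wy": 0, "wz": 0, "gripper": 0},
    {"tx": 0, "ty": 0, "tz": 4, "wx": 0, "wy": 0, "wz": 0, "gripper": 0},
    {"tx": 0, "ty": 0, "tz": 5, "wx": 0, "wy": 0, "wz": 0, "gripper": 0}
  ]
}}

```text
time: 9.2
position: [0.5106, 0.2103, 0.1294]
tool_rot: [3.046, 0.769, -0.0]
ft_force: [-0.5, 0.3, -3.1]
grip_width: 0.165
grip_force: 40.0
```

{"api": "jog_arm", "payload": {
  "increments": [
    {"tx": 0, "ty": 0, "tz": 0.7, "wx": 0, "wy": 0, "wz": 0, "gripper": 0},
    {"tx": 0, "ty": 0, "tz": 1.4, "wx": 0, "wy": 0, "wz": 0, "gripper": 0},
    {"tx": 0, "ty": 0, "tz": 2, "wx": 0, "wy": 0, "wz": 0, "gripper": 0},
    {"tx": 0, "ty": 0, "tz": 2.5, "wx": 0, "wy": 0, "wz": 0, "gripper": 0},
    {"tx": 0, "ty": 0, "tz": 2.5, "wx": 0, "wy": 0, "wz": 0, "gripper": 0}
  ]
}}

```text
time: 9.62
position: [0.5106, 0.2103, 0.1269]
tool_rot: [3.046, 0.769, -0.0]
ft_force: [-0.1, -0.5, -1.9]
grip_width: 0.154
grip_force: 40.0
```

{"api": "jog_arm", "payload": {
  "increments": [
    {"tx": 0, "ty": 0, "tz": 0.6, "wx": 0, "wy": 0, "wz": 0, "gripper": 0},
    {"tx": 0, "ty": 0, "tz": 1.2, "wx": 0, "wy": 0, "wz": 0, "gripper": 0},
    {"tx": 0, "ty": 0, "tz": 1.8, "wx": 0, "wy": 0, "wz": 0, "gripper": 0},
    {"tx": 0, "ty": 0, "tz": 2.3, "wx": 0, "wy": 0, "wz": 0, "gripper": 0},
    {"tx": 0, "ty": 0, "tz": 2.3, "wx": 0, "wy": 0, "wz": 0, "gripper": 0}
  ]
}}

```text
time: 10.03
position: [0.5105, 0.2103, 0.1246]
tool_rot: [3.046, 0.769, -0.0]
ft_force: [0.2, 0.5, -3.8]
grip_width: 0.155
grip_force: 40.0
```

{"api": "jog_arm", "payload": {
  "increments": [
    {"tx": 0, "ty": 0, "tz": 0.3, "wx": 0, "wy": 0, "wz": 0, "gripper": 0},
    {"tx": 0, "ty": 0, "tz": 0.6, "wx": 0, "wy": 0, "wz": 0, "gripper": 0},
    {"tx": 0, "ty": 0, "tz": 0.8, "wx": 0, "wy": 0, "wz": 0, "gripper": 0},
    {"tx": 0, "ty": 0, "tz": 0.8, "wx": 0, "wy": 0, "wz": 0, "gripper": 0},
    {"tx": 0, "ty": 0, "tz": 0.8, "wx": 0, "wy": 0, "wz": 0, "gripper": 0}
  ]
}}

```text
time: 10.45
position: [0.5108, 0.2105, 0.1244]
tool_rot: [3.046, 0.769, 0.001]
ft_force: [-1.1, 0.4, 1.2]
grip_width: 0.157
grip_force: 40.0
```

Touched the key at the expected height (TCP 0.1246). I'll press lightly and sweep the yaw upward.

{"api": "jog_arm", "payload": {
  "increments": [
    {"tx": 0, "ty": 0, "tz": 0.5, "wx": 0, "wy": 0, "wz": -0.03, "gripper": 0},
    {"tx": 0, "ty": 0, "tz": 0.5, "wx": 0, "wy": 0, "wz": -0.06, "gripper": 0},
    {"tx": 0, "ty": 0, "tz": 0.5, "wx": 0, "wy": 0, "wz": -0.09, "gripper": 0},
    {"tx": 0, "ty": 0, "tz": 0.5, "wx": 0, "wy": 0, "wz": -0.12, "gripper": 0},
    {"tx": 0, "ty": 0, "tz": 0.5, "wx": 0, "wy": 0, "wz": -0.15, "gripper": 0}
  ]
}}

```text
time: 10.87
position: [0.5103, 0.2107, 0.1242]
tool_rot: [-2.979, -0.997, 0.001]
ft_force: [-1.5, 0.1, 4.9]
grip_width: 0.156
grip_force: 40.0
```

```bash
python3 -c "
from h import *
go(.51,.2098,.124,.5);print(ctrl.get_state()['torque'])"
```

```text
t 10.87 pos [0.5103 0.2107 0.1242] yaw 0.646 q7 -1.5 F [-1.46  0.09  4.88] grip 0.156
shift mm [-0.8  0.6  0.2] turn [-0.     0.     0.146]
[-0.17495069  0.84912803 -0.18872406]
```

{"api": "jog_arm", "payload": {
  "increments": [
    {"tx": 0, "ty": 0, "tz": 0, "wx": 0, "wy": 0, "wz": -0.025, "gripper": 0},
    {"tx": 0, "ty": 0, "tz": 0, "wx": 0, "wy": 0, "wz": -0.05, "gripper": 0},
    {"tx": 0, "ty": 0, "tz": 0, "wx": 0, "wy": 0, "wz": -0.075, "gripper": 0},
    {"tx": 0, "ty": 0, "tz": 0, "wx": 0, "wy": 0, "wz": -0.1, "gripper": 0},
    {"tx": 0, "ty": 0, "tz": 0, "wx": 0, "wy": 0, "wz": -0.125, "gripper": 0}
  ]
}}

```text
time: 11.28
position: [0.5102, 0.2108, 0.1241]
tool_rot: [-2.911, -1.181, 0.001]
ft_force: [-3.0, -0.2, 4.2]
grip_width: 0.158
grip_force: 40.0
```

{"api": "jog_arm", "payload": {
  "increments": [
    {"tx": 0, "ty": 0, "tz": 0, "wx": 0, "wy": 0, "wz": -0.025, "gripper": 0},
    {"tx": 0, "ty": 0, "tz": 0, "wx": 0, "wy": 0, "wz": -0.05, "gripper": 0},
    {"tx": 0, "ty": 0, "tz": 0, "wx": 0, "wy": 0, "wz": -0.075, "gripper": 0},
    {"tx": 0, "ty": 0, "tz": 0, "wx": 0, "wy": 0, "wz": -0.1, "gripper": 0},
    {"tx": 0, "ty": 0, "tz": 0, "wx": 0, "wy": 0, "wz": -0.125, "gripper": 0}
  ]
}}

```text
time: 11.7
position: [0.5106, 0.2104, 0.1228]
tool_rot: [-2.831, -1.362, 0.0]
ft_force: [-0.6, 0.9, -2.3]
grip_width: 0.157
grip_force: 40.0
```

```bash
python3 -c "
from h import *
go(.51,.2098,.124,.5);print(ctrl.get_state()['torque'])"
```

```text
t 11.7 pos [0.5106 0.2104 0.1228] yaw 0.897 q7 -1.26 F [-0.62  0.89 -2.3 ] grip 0.157
shift mm [-0.8 -0.1 -1.2] turn [-0.    -0.     0.397]
[ 0.31839026  0.22232683 -0.0264094 ]
```

The force vanished and the tool dropped to its commanded height, so the key has entered at yaw of about 0.9. Lowering gently.

{"api": "jog_arm", "payload": {
  "increments": [
    {"tx": 0, "ty": 0, "tz": 0.7, "wx": 0, "wy": 0, "wz": 0, "gripper": 0},
    {"tx": 0, "ty": 0, "tz": 1.4, "wx": 0, "wy": 0, "wz": 0, "gripper": 0},
    {"tx": 0, "ty": 0, "tz": 2.1, "wx": 0, "wy": 0, "wz": 0, "gripper": 0},
    {"tx": 0, "ty": 0, "tz": 2.8, "wx": 0, "wy": 0, "wz": 0, "gripper": 0},
    {"tx": 0, "ty": 0, "tz": 3, "wx": 0, "wy": 0, "wz": 0, "gripper": 0}
  ]
}}

```text
time: 12.12
position: [0.5105, 0.2104, 0.1201]
tool_rot: [-2.832, -1.359, 0.001]
ft_force: [-1.0, 0.3, -2.5]
grip_width: 0.157
grip_force: 40.0
```

{"api": "jog_arm", "payload": {
  "increments": [
    {"tx": 0, "ty": 0, "tz": 1, "wx": 0, "wy": 0, "wz": 0, "gripper": 0},
    {"tx": 0, "ty": 0, "tz": 2, "wx": 0, "wy": 0, "wz": 0, "gripper": 0},
    {"tx": 0, "ty": 0, "tz": 3, "wx": 0, "wy": 0, "wz": 0, "gripper": 0},
    {"tx": 0, "ty": 0, "tz": 4, "wx": 0, "wy": 0, "wz": 0, "gripper": 0},
    {"tx": 0, "ty": 0, "tz": 5, "wx": 0, "wy": 0, "wz": 0, "gripper": 0}
  ]
}}

```text
time: 12.53
position: [0.5106, 0.2105, 0.1153]
tool_rot: [-2.832, -1.359, 0.0]
ft_force: [-1.0, 1.0, -1.9]
grip_width: 0.155
grip_force: 40.0
```

{"api": "jog_arm", "payload": {
  "increments": [
    {"tx": 0, "ty": 0, "tz": 0.5, "wx": 0, "wy": 0, "wz": 0, "gripper": 0},
    {"tx": 0, "ty": 0, "tz": 1, "wx": 0, "wy": 0, "wz": 0, "gripper": 0},
    {"tx": 0, "ty": 0, "tz": 1.5, "wx": 0, "wy": 0, "wz": 0, "gripper": 0},
    {"tx": 0, "ty": 0, "tz": 2, "wx": 0, "wy": 0, "wz": 0, "gripper": 0},
    {"tx": 0, "ty": 0, "tz": 2, "wx": 0, "wy": 0, "wz": 0, "gripper": 0}
  ]
}}

```text
time: 12.95
position: [0.5106, 0.2104, 0.1133]
tool_rot: [-2.832, -1.359, 0.0]
ft_force: [-1.7, 1.9, -1.8]
grip_width: 0.159
grip_force: 40.0
```

{"api": "jog_arm", "payload": {
  "increments": [
    {"tx": 0, "ty": 0, "tz": 0.4, "wx": 0, "wy": 0, "wz": 0, "gripper": 0},
    {"tx": 0, "ty": 0, "tz": 0.8, "wx": 0, "wy": 0, "wz": 0, "gripper": 0},
    {"tx": 0, "ty": 0, "tz": 1.2, "wx": 0, "wy": 0, "wz": 0, "gripper": 0},
    {"tx": 0, "ty": 0, "tz": 1.4, "wx": 0, "wy": 0, "wz": 0, "gripper": 0},
    {"tx": 0, "ty": 0, "tz": 1.4, "wx": 0, "wy": 0, "wz": 0, "gripper": 0}
  ]
}}

```text
time: 13.37
position: [0.5106, 0.2105, 0.1125]
tool_rot: [2.832, 1.359, 0.0]
ft_force: [-1.9, 0.5, 3.7]
grip_width: 0.16
grip_force: 40.0
```

Seated at 0.1125 (expected 0.1126) with about 6 N. Releasing and backing off.

{"api": "jog_arm", "payload": {
  "increments": [
    {"tx": 0, "ty": 0, "tz": -0.6, "wx": 0, "wy": 0, "wz": 0, "gripper": 0},
    {"tx": 0, "ty": 0, "tz": -0.6, "wx": 0, "wy": 0, "wz": 0, "gripper": 0.25},
    {"tx": 0, "ty": 0, "tz": -0.6, "wx": 0, "wy": 0, "wz": 0, "gripper": 0.4},
    {"tx": 0, "ty": 0, "tz": -0.6, "wx": 0, "wy": 0, "wz": 0, "gripper": 0.5},
    {"tx": 0, "ty": 0, "tz": -0.6, "wx": 0, "wy": 0, "wz": 0, "gripper": 0.5}
  ],
  "grip_force": 5
}}

```text
time: 13.78
position: [0.5112, 0.2099, 0.1127]
tool_rot: [2.832, 1.358, 0.001]
ft_force: [0.9, -0.1, 0.0]
grip_width: 0.381
grip_force: 0.0
```

{"api": "jog_arm", "payload": {
  "increments": [
    {"tx": 0, "ty": 0, "tz": -4, "wx": 0, "wy": 0, "wz": 0, "gripper": 0.5},
    {"tx": 0, "ty": 0, "tz": -14, "wx": 0, "wy": 0, "wz": 0, "gripper": 0.5},
    {"tx": 0, "ty": 0, "tz": -30, "wx": 0, "wy": 0, "wz": 0, "gripper": 0.5},
    {"tx": 0, "ty": 0, "tz": -55, "wx": 0, "wy": 0, "wz": 0, "gripper": 0.5},
    {"tx": 0, "ty": 0, "tz": -80, "wx": 0, "wy": 0, "wz": 0, "gripper": 0.5}
  ]
}}

```text
time: 14.2
position: [0.5103, 0.2103, 0.1939]
tool_rot: [-2.832, -1.359, 0.001]
ft_force: [0.4, 0.7, 0.0]
grip_width: 0.501
grip_force: 0.0
```

{"api": "jog_arm", "payload": {
  "increments": [
    {"tx": 0, "ty": 0, "tz": -15, "wx": 0, "wy": 0, "wz": 0, "gripper": 0.5},
    {"tx": 0, "ty": 0, "tz": -25, "wx": 0, "wy": 0, "wz": 0, "gripper": 0.5},
    {"tx": 0, "ty": 0, "tz": -25, "wx": 0, "wy": 0, "wz": 0, "gripper": 0.5},
    {"tx": 0, "ty": 0, "tz": -25, "wx": 0, "wy": 0, "wz": 0, "gripper": 0.5},
    {"tx": 0, "ty": 0, "tz": -25, "wx": 0, "wy": 0, "wz": 0, "gripper": 0.5}
  ]
}}

```text
time: 14.62
position: [0.5101, 0.21, 0.2166]
tool_rot: [-2.832, -1.359, 0.003]
ft_force: [-0.3, -0.4, -0.3]
grip_width: 0.496
grip_force: 0.0
```

Run:
```python
from h import *
b=vision.get_image("scene");s=ctrl.get_state();print(s["ft_force"],s["position"])
cv2.imwrite("pics/c6.png",cv2.resize(b["color"][190:280,230:350],(800,600),interpolation=cv2.INTER_CUBIC))
```

```text
[ 0.12837554 -0.73850484 -0.89921555] [0.50991283 0.20994088 0.21630866]
```

View pics/c6.png

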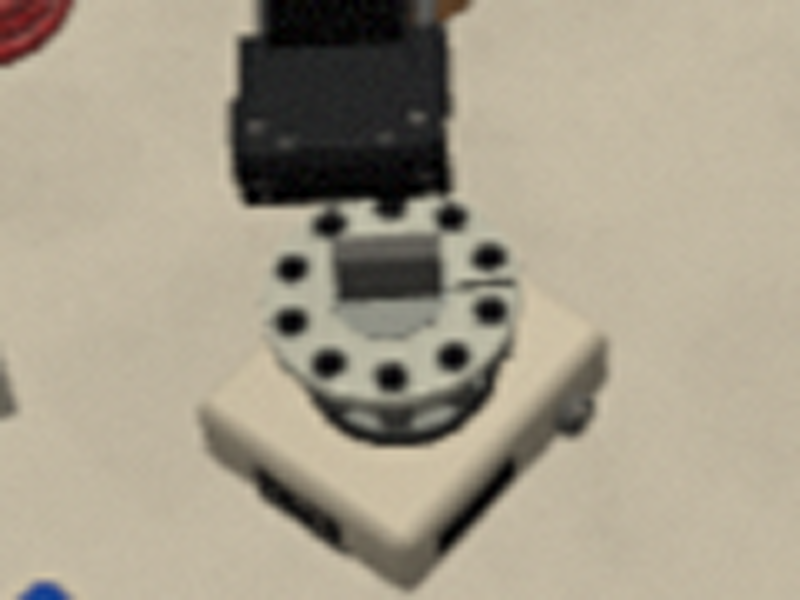

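The rotor sits level on the white drive, with the hub on the collar at crop (395,420), and the gripper is clear above it. Handing in.

```bash
python3 -c "
from bench import ctrl
print(ctrl.close_job())"
```

```text
the job is handed in; nothing more can be done
None
```

The rotor is keyed onto the white drive's shaft, down on its seat, level in the last picture and released, and the job is handed in at about 15 s; contact read about 8 N at most, the bystanders were left alone, and no verdict came back.

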